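Check the two hand levers of a trolley push handle

TASK

The two halves of the rig trolley's push handle stand on the bench, one with a long hand lever and one with a short one. Check that each lever stops short of its bar, the long lever first and then the short one: with the backs or tips of the fingers press the lever in from its outer side until it is on its stop, keep it there for about a second without forcing it, then let it spring fully back out. Do not pinch a lever or touch its inner side or the bar, and leave everything else on the bench where it is.

Things in the scene. Friction and masses are not known exactly. Their poses are not given: they have to be found in the camera images.
- long_lever (a joint): Hinge of the long lever, rad: 0 fully out (at rest), 0.40 on its stop. It swings level about an upright pin; a spring brings it back to 0 when let go. Pressed at its pad point it takes about 2 N to start and 4.6 N to reach the stop, where a clear gap of 15 to 25 mm to the bar remains.
- long_pad (a point): Place to press on the long lever's outer face (away from the bar), 125 mm from the pin, 110 mm above the table; moves with the lever. x: level, square into the blade towards the bar (the pressing direction); y: level along the blade, free end towards +y; z up.
- long_hinge (a point): The long lever's pin, 110 mm above the table, with the axes of its stand. Aluminium blade 170 mm long from the pin, 14 mm thick, 18 mm high (101 to 119 mm above the table); its last 10 mm curl outward 20 mm. At rest it stands 0.35 rad out from parallel to the bar; on its stop it is 0.05 rad past parallel.
- long_stand: Fixed stand of the long lever: dark steel foot 120 x 200 x 12 mm, origin under its centre. x: level, from lever to bar; y: along the bar, free end towards +y. Black rubber round bar 28 mm thick, 110 mm up, centre line 45 mm to +x of the pin. Clamp post (45 x 40 mm, top 117 mm up) at the pin's end of the bar; pin bracket and pin top 128 mm up.
- short_lever (a joint): Hinge of the short lever, rad: 0 fully out (at rest), 0.40 on its stop. It swings level about an upright pin; a spring brings it back to 0 when let go. Pressed at its pad point it takes about 2.2 N to start and 5 N to reach the stop, where a clear gap of 15 to 25 mm to the bar remains.
- short_pad (a point): Place to press on the short lever's outer face (away from the bar), 72 mm from the pin, 110 mm above the table; moves with the lever. x: level, square into the blade towards the bar (the pressing direction); y: level along the blade, free end towards -y; z up.
- short_hinge (a point): The short lever's pin, 110 mm above the table, with the axes of its stand. Aluminium blade 105 mm long from the pin, 14 mm thick, 18 mm high (101 to 119 mm above the table); its last 10 mm curl outward 20 mm. At rest it stands 0.35 rad out from parallel to the bar; on its stop it is 0.05 rad past parallel.
- short_stand: Fixed stand of the short lever: dark steel foot 120 x 200 x 12 mm, origin under its centre. x: level, from lever to bar; y: along the bar, free end towards -y. Black rubber round bar 28 mm thick, 110 mm up, centre line 45 mm to +x of the pin. Clamp post (45 x 40 mm, top 117 mm up) at the pin's end of the bar; pin bracket and pin top 128 mm up.
- coupling: Bystander, loose: brass pipe coupling, 40 mm across, 45 mm high, upright; origin at the centre of its underside.
- flange: Bystander, loose: blue plastic flange ring lying flat, 76 mm across, 12 mm thick; origin at the centre of its underside.
- spanner: Bystander, loose: steel open-ended spanner lying flat, behind the long lever's bar; origin at the centre of its underside.
- beaker: Bystander, loose: glass beaker, 70 mm across, 85 mm high, behind the short lever's bar; origin at the centre of its underside.
- sample: Bystander, loose: amber sample jar, 60 mm across, 130 mm high; origin at the centre of its underside.
- pot: Bystander, loose: stainless steel pot, 150 mm across, 110 mm high; origin at the centre of its underside.
- pipe_end: Bystander, loose: grey plastic pipe end, 36 mm across, 50 mm high, upright; origin at the centre of its underside.
There are look-alikes about, which are no part of the job. Leave any orange look-alike of the short_stand alone.

How it is judged (in metres and radians):
On the way, in this order (a step that is already met when the one before it is completed fails the run):
1. the long lever is pressed onto its stop by the fingers and kept there (value of joint long_lever above 0.36 rad and contact force between the fingers and long_lever above 1 N), for 0.5 s.
2. the long lever is let fully out again (value of joint long_lever below 0.05 rad), for 0.2 s.
3. the short lever is pressed onto its stop by the fingers and kept there, the long one being out (value of joint short_lever above 0.36 rad and contact force between the fingers and short_lever above 1 N and value of joint long_lever below 0.05 rad), for 0.5 s.
4. the short lever is let fully out again (value of joint short_lever below 0.05 rad), for 0.2 s.
At the end, for the whole second after the job is handed in: After the long and then the short lever have each been pressed by the fingers to within 0.04 rad of the stop and kept there for at least 0.5 s, both levers are out (joint under 0.05 rad), and the bystanders are at rest where they were (moved under 20 mm) (value of joint each of long_lever, short_lever below 0.05 rad and linear speed of each of coupling, flange, spanner, beaker, sample, pot, pipe_end below 0.02 m/s); the robot touches nothing.
It fails at once if a lever is forced (over 60 N) (contact force between anything else and long_lever above 60 N or contact force between anything else and short_lever above 60 N).
It fails at once if a lever is pinched or taken by its inner side, or a bar is touched (over 2 N) (contact force between any of the fingers, the arm and long_inner above 2 N or contact force between any of the fingers, the arm and long_bar above 2 N or contact force between any of the fingers, the arm and short_inner above 2 N or contact force between any of the fingers, the arm and short_bar above 2 N).
It fails at once if a bystander is moved by more than 20 mm (distance of any of coupling, flange, spanner, beaker, sample, pot, pipe_end from where it was at the start of the episode above 0.02 m).
It also fails if it takes over 67 s, if anything falls off the work surface, if the arm or the gripper's body presses on something with over 40 N, if the wrist force passes 120 N, or if a joint passes its speed limit or range.

ROBOT

A 6-joint arm with a two-finger parallel gripper is mounted at the origin on the work surface. World frame = base frame: x ahead of the robot, y to its left, z up, the work surface at z = 0. Lengths are in m, angles in degrees, forces in N, time in s.
With the tool pointing down it reaches from about 0.375 to 0.9 m from the base axis. Payload 3.1 kg.
Tool frame: the origin (TCP) lies at the very end of the fingers, on their centre line; the grasp point (between the pads) lies 19 mm behind it (bot.hold_point_z is the z of the grasp point in the tool frame, in m); z points along the fingers, y is the direction in which the jaws open and shut (so a half turn about z gives the same grasp; the last joint's range is limited). The gripper opens to 87 mm and grips with 3 to 60 N. Pads are 19 mm wide; open, the fingers measure 117 mm over their backs; the gripper's body (75 mm by 190 mm) begins 51 mm behind the grasp point.
Start: joints at [67.007, 30.224, 82.088, -0, 67.689, -10.227], TCP at [0.138, 0.61, 0.223] pointing down, gripper open.
Joint ranges: [-176.69, 176.69], [-43.24, 126.21], [12.49, 139.97], [-82, 262], [0, 151.66], [-163.58, 163.58]. Speed limits (degrees/s): [159.86, 159.86, 180, 180, 180, 180].

INTERFACE

Orientations are given as a 3x3 rotation matrix whose columns are the frame's x, y, z axes.
In Python, from rig import bot gives the robot as it stands.
- The arm moves only by the tool servo_tool, never from a script. Its argument "increments" is a list of rows, each a list of 3 entries, a list of its own where there are three numbers: the closure, from 0 (fully open) to 1 (shut), then the shift along the tool's x, y, z in mm, then the turn about the tool's z in degrees. In form: [[claw, [x, y, z], turn], ...]. A call has 1 to 5 rows; each row shifts and turns the commanded pose from where the row before left it, along the tool's axes as they then stand; what a row does not reach is not made up. A row lasts 1/8 s, in which the tool goes at most 62.5 mm and 10.7 degrees, less where a joint would pass 70% of its speed; a pose out of reach is approached as far as the arm can. A call with a gripper value outside its range is refused whole. The fingers move at their own pace and stop on an object; the grip force is fixed at half the most. Time passes only in rows, so rows that do not move let the fingers close. It gives the time, the measured TCP pose, the force and the opening at its end, in the units of the state.
- bot.read_state(): the state, without advancing time (a new reading comes with each control period).
- bot.capture(name): name is "scene" or "top" or "wrist"; returns (picture, depth): 400x640x3 uint8, blue, green, red; 400x640 float32, m along the optical axis (not along the pixel's ray), 0 where there is no reading.
- bot.camera_info(name): a dict with "K" (3x3 intrinsics, pixels), "R" (3x3) and "t" (3): a world point X has camera coordinates R X + t; the wrist camera has in their place "mount" (4x4, takes a point from camera to tool coordinates, whose origin is the TCP and whose axes are the flange's). Camera axes: x right, y down, z forward; pixel columns grow to the right and rows downward; lengths in m; the calibration is good to about 2 mm. A picture is of the moment at which its call begins: read the wrist's pose just before it. camera_info takes no time and is no camera call.
- bot.hand_in(): hands the job in, once; it reports no verdict.
Trained networks look in the newest picture that a camera, given by its name, has taken for a name from the list of things; names that differ only in an ending like _2 or _b are one class to them, and where a whole thing is asked for, a point or a joint stands for the part that bears it (a point fixed in the world has none). Each returns a list of dicts, best first, with "p" (0 to 1); they miss things now and then, are a little off and sometimes report something else, mostly with a low value. They report only what shows in the picture. A call takes as long as a camera call. They do not tell look-alikes from the thing itself.
- bot.find_in(camera, thing): "bbox" ([left, top, right, bottom] in pixels, round what is visible of it).
- bot.trace(camera, thing): "region" (400x640 bool, what is visible of it) and "bbox" ([left, top, right, bottom] in pixels, round what is visible of it).
The state is a dict: "time_s": time; "joint_positions": joint angles; "qvel": joint speeds; "tau": joint torques, N m; "position": TCP position; "tcp_rot": TCP orientation; "force": force on the tool from outside, world axes, zero at the start; "moment": the same for the moment, N m; "opening": opening from 0.0 (shut) to 1.0 (fully open).
Only numpy, scipy, OpenCV 4.12 (cv2) and the standard library are available. Lean on these libraries where they do the work, as an engineer would, in place of code of your own. Each camera call takes 0.05 s, during which the arm holds its last target.

## Working session

There is one attempt and no reset: what is moved stays moved. The work goes in short steps, Python scripts to look and compute and a tool call to move; the robot and the scene stay as the last step left them, time stands still between calls to the robot, and variables do not carry over. Pictures are saved under pics/ and viewed, and the job is handed in when it is done.

Besides the shell and the picture viewer there is one more tool, called as name([rows], argument=value, ...), one row to a line, values as JSON. servo_tool: Moves the arm, as the interface text tells. Its arguments: {"type":"object","properties":{"increments":{"type":"array","items":{"type":"array"}}},"required":["increments"]}

```bash
mkdir -p pics
python3 - <<'E'
from rig import bot
import cv2,numpy as np
s=bot.read_state();print({k:s[k] for k in("time_s","position","tcp_rot","force","opening")})
for c in("scene","top"):
    p,d=bot.capture(c);cv2.imwrite(f"pics/{c}0.png",p);np.save(f"{c}_d.npy",d)
    for t in("long_lever","short_lever","long_stand","short_stand"):
        print(c,t,[(r["bbox"],round(r["p"],2)) for r in bot.find_in(c,t)])
    ci=bot.camera_info(c);print(ci)
E
```

```text
{'time_s': 0.0, 'position': array([0.13776988, 0.60889048, 0.22156945]), 'tcp_rot': array([[-9.75283322e-01,  2.20956387e-01, -8.47089587e-04],
       [ 2.20957665e-01,  9.75281410e-01, -1.97012145e-03],
       [ 3.90839811e-04, -2.10859753e-03, -9.99997701e-01]]), 'force': array([ 0.5515152 ,  0.42059237, -0.09106439]), 'opening': 0.9963706174462202}
scene long_lever [([253.1, 154.5, 293.6, 174.7], 0.77)]
scene short_lever [([510.0, 186.9, 541.3, 209.8], 0.78), ([422.4, 173.5, 442.9, 193.1], 0.55), ([368.2, 219.1, 400.6, 251.8], 0.52)]
scene long_stand [([225.4, 150.9, 293.5, 224.1], 0.71), ([208.7, 196.6, 236.1, 222.5], 0.56), ([368.2, 218.7, 397.6, 251.8], 0.39)]
scene short_stand [([381.0, 170.4, 453.6, 232.7], 0.91), ([325.9, 219.0, 411.0, 300.4], 0.67), ([468.2, 186.2, 561.2, 254.5], 0.67)]
{'K': array([[490.44291653,   0.        , 325.50394805],
       [  0.        , 490.44291653, 195.05579856],
       [  0.        ,   0.        ,   1.        ]]), 'R': array([[-0.56948077,  0.82197703, -0.00673909],
       [ 0.5086174 ,  0.34591527, -0.78844846],
       [-0.64575537, -0.452433
[... 178 characters left out ...]
), ([218.5, 265.0, 247.3, 282.9], 0.69), ([200.9, 146.3, 277.0, 194.5], 0.6), ([135.8, 298.2, 160.8, 314.6], 0.57)]
top long_stand [([347.6, 168.2, 428.3, 221.1], 0.96)]
top short_stand [([202.2, 240.1, 274.9, 287.1], 0.89), ([201.7, 151.0, 277.8, 195.7], 0.86), ([111.1, 263.9, 195.6, 313.7], 0.85), ([297.9, 216.7, 321.5, 239.0], 0.66)]
{'K': array([[369.0408637 ,   0.        , 315.51953075],
       [  0.        , 369.0408637 , 196.33368778],
       [  0.        ,   0.        ,   1.        ]]), 'R': array([[-0.01738934, -0.99973826, -0.01486652],
       [-0.9848336 ,  0.01969346, -0.17238023],
       [ 0.17262789,  0.01164347, -0.98491829]]), 't': array([0.0050173 , 0.54048629, 1.17113584])}
```

Run:
```python
import cv2
p=cv2.imread("pics/top0.png");cv2.imwrite("pics/top0c.png",cv2.resize(p[130:330,90:450],None,fx=2.2,fy=2.2,interpolation=cv2.INTER_CUBIC))
p=cv2.imread("pics/scene0.png");cv2.imwrite("pics/scene0c.png",cv2.resize(p[130:330,190:580],None,fx=2,fy=2,interpolation=cv2.INTER_CUBIC))
```

```text
(no output)
```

View pics/top0c.png

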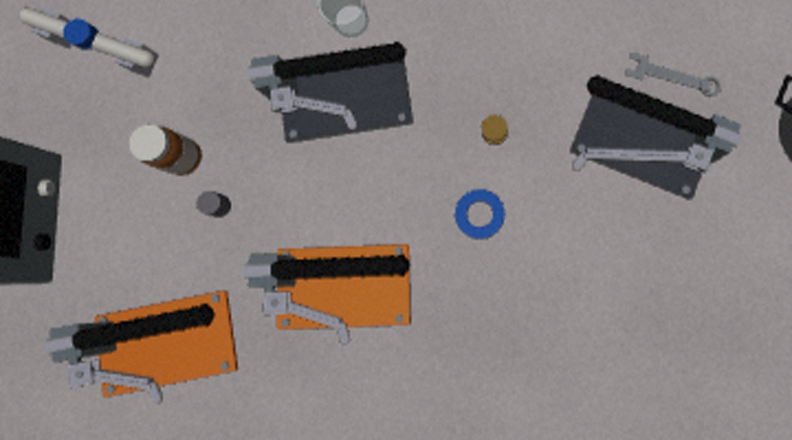

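View pics/scene0c.png

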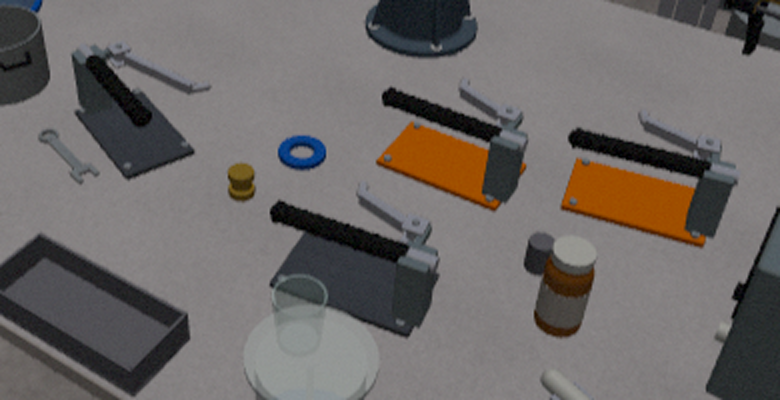

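View pics/top0.png

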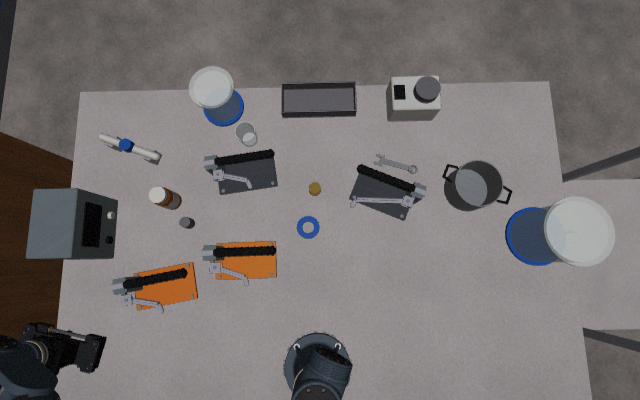

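```bash
cat > h.py <<'E'
from rig import bot
import numpy as np,cv2
def ray(ci,uv,z):
    K,R,t=ci["K"],ci["R"],ci["t"]; c=-R.T@t
    uv=np.atleast_2d(uv).astype(float); d=(np.linalg.inv(K)@np.c_[uv,np.ones(len(uv))].T).T@R
    return c+d*((z-c[2])/d[:,2])[:,None]
def proj(ci,X):
    x=np.atleast_2d(X)@ci["R"].T+ci["t"]; p=x@ci["K"].T; return p[:,:2]/p[:,2:]
E
python3 - <<'E'
from h import *
p,d=bot.capture("top");ci=bot.camera_info("top")
cv2.imwrite("pics/L.png",cv2.resize(p[150:235,340:440],None,fx=7,fy=7,interpolation=cv2.INTER_CUBIC))
cv2.imwrite("pics/S.png",cv2.resize(p[140:205,195:290],None,fx=8,fy=8,interpolation=cv2.INTER_CUBIC))
for t in("long_lever","short_lever","long_stand","short_stand"):
    for r in bot.trace("top",t):
        m=r["region"]
        v,u=np.nonzero(m);rect=cv2.minAreaRect(np.c_[u,v].astype(np.float32))
        print(t,round(r["p"],2),np.round(r["bbox"]),m.sum(),rect)
E
```

```text
long_lever 0.76 [347. 196. 405. 209.] 234 ((376.3809814453125, 201.13526916503906), (6.730982780456543, 51.27862548828125), 86.34777069091797)
short_lever 0.56 [131. 297. 164. 314.] 213 ((148.3118438720703, 302.8891906738281), (33.95941925048828, 10.48218822479248), 21.037511825561523)
short_lever 0.55 [221. 174. 255. 191.] 159 ((237.88528442382812, 179.2377166748047), (30.083187103271484, 8.219229698181152), 21.370624542236328)
short_lever 0.24 [350. 199. 401. 205.] 273 ((375.8696594238281, 200.41439819335938), (8.171555519104004, 50.21451950073242), 86.42366790771484)
long_stand 0.9 [346. 164. 425. 220.] 2448 ((387.943359375, 194.19810485839844), (72.52635955810547, 42.44440841674805), 15.945395469665527)
long_stand 0.23 [444. 163. 511. 210.] 2386 ((475.3461608886719, 184.23077392578125), (48.832916259765625, 65.30667114257812), 78.69007110595703)
short_stand 0.97 [202. 240. 274. 289.] 2516 ((238.60621643066406, 263.6557312011719), (43.325355529785156, 74.46046447753906), 87.70938873291016)
short_stand 0.66 [206. 152. 278. 195.] 2409 ((240.18495178222656, 172.2158966064453), (39.82980728149414, 69.99250793457031), 82.14668273925781)
short_stand 0.56 [108. 261. 197. 314.] 2840 ((154.1320037841797, 290.97601318359375), (44.1847038269043, 86.13333892822266), 79.69515228271484)
```

View pics/L.png

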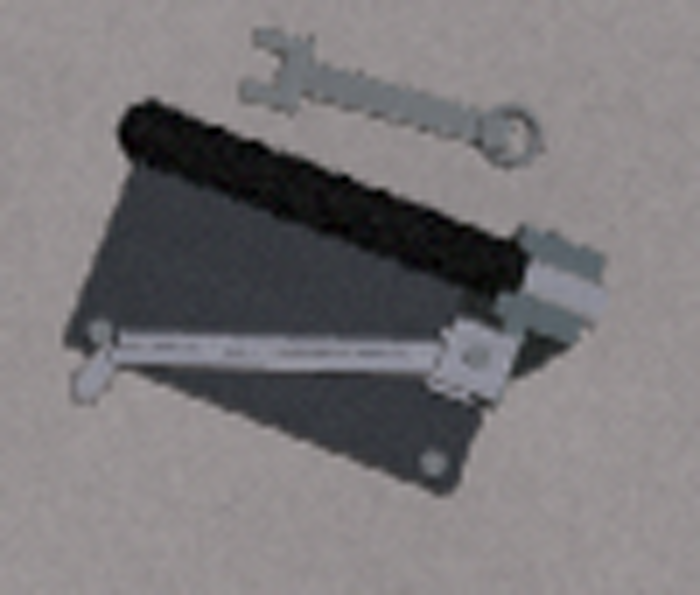

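View pics/S.png

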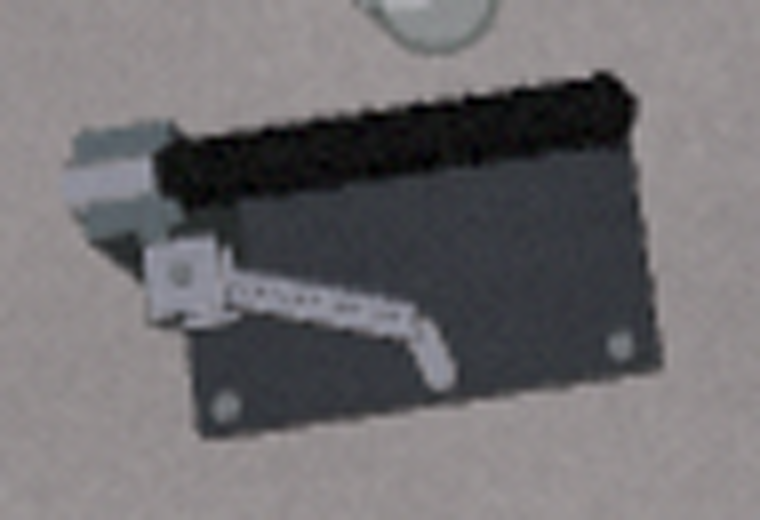

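```bash
cat > fit.py <<'E'
from h import *
ci=bot.camera_info("top")
def w(pts,f,o,z): return ray(ci,(np.array(pts)+.5)/f-.5+np.array(o),z)
def ana(name,f,o,pin,bar,blade,sgn,L,pad):
    P=w([pin],f,o,.128)[0]; B=w(bar,f,o,.112); E=w(blade,f,o,.119)
    b=B[0]-B[1]; b=b[:2]/np.linalg.norm(b[:2]); e=(E[0]-E[1])[:2]; e/=np.linalg.norm(e)
    n=np.array([b[1],-b[0]])*sgn # stand x given y=b
    print(name,"pin",P[:2],"bar yaw",np.degrees(np.arctan2(b[1],b[0])),"blade yaw",np.degrees(np.arctan2(e[1],e[0])), "diff",np.degrees(np.arccos(b@e)),"n",n,"bar dist",(B[:,:2]-P[:2])@n,"blade off",(E[:,:2]-P[:2])@[e[1]*sgn,-e[0]*sgn])
    return P[:2],n,b
r={}
# long: free end +y, x=right-handed: x = y rotated -90
r["long"]=ana("long",7,(340,150),(476,354),[(148,130),(520,262)],[(120,346),(440,356)],1,.17,.125)
# short: free end -y -> x = b rotated +90
r["short"]=ana("short",8,(195,140),(182,274),[(605,110),(170,170)],[(405,322),(240,287)],-1,.105,.072)
for k,(P,n,b) in r.items():
    L=dict(long=.125,short=.072)[k]
    for th in(0,.4):
        a=-.35+th
        for f in (0,):
            e=np.cos(a)*b+np.sin(a)*n; x=np.cos(a)*n-np.sin(a)*b
            print(k,th,"blade yaw",np.degrees(np.arctan2(e[1],e[0])),"pad",P+L*e-.007*x,"press dir",x,np.degrees(np.arctan2(x[1],x[0])),np.hypot(*(P+L*e)))
E
python3 fit.py
```

```text
long pin [ 0.50881645 -0.28755975] bar yaw 68.57882058055323 blade yaw 87.04214770311842 diff 18.46332712256521 n [ 0.93092088 -0.36522092] bar dist [0.05015885 0.05015885] blade off [0.00014976 0.00014976]
short pin [0.60382756 0.2994666 ] bar yaw -83.10188115122605 blade yaw -103.30299099616809 diff 20.20110984494206 n [0.99276129 0.12010424] bar dist [0.04751787 0.04751787] blade off [0.00127988 0.00127988]
long 0 blade yaw 88.63234341013202 pad [ 0.50480192 -0.16242829] press dir [ 0.99971512 -0.02386784] -1.3676565898679727 0.5370069061456155
long 0.4 blade yaw 65.7140316048991 pad [ 0.55384731 -0.17074271] press dir [ 0.91150403 -0.41129115] -24.285968395100905 0.5865149139713707
short 0 blade yaw -103.15540398080488 pad [0.58062456 0.2309493 ] press dir [ 0.97375634 -0.22759302] -13.155403980804868 0.6306274674473614
short 0.4 blade yaw -80.23709217557193 pad [0.60913808 0.22732231] press dir [0.98551788 0.16957153] 9.762907824428064 0.657052303076244
```

servo_tool([
  [1,[-46,-35,0],0],
  [1,[-46,-35,0],0],
  [1,[-46,-35,0],0],
  [1,[-46,-35,0],0],
  [1,[-46,-35,0],0],
])

```text
time_s: 1.38
position: [0.3249, 0.3868, 0.2229]
tcp_rot: [[-0.975, 0.221, 0.001], [0.221, 0.975, 0.001], [-0.001, 0.001, -1.0]]
force: [0.7, 1.4, 0.3]
opening: 0.516
```

servo_tool([
  [1,[-46,-35,0],0],
  [1,[-46,-35,0],0],
  [1,[0,0,0],10],
  [1,[0,0,0],10],
  [1,[0,0,0],10],
])

```text
time_s: 2.0
position: [0.3983, 0.2991, 0.2227]
tcp_rot: [[-0.73, 0.684, 0.0], [0.684, 0.73, 0.0], [-0.0, 0.0, -1.0]]
force: [0.8, -0.2, 0.4]
opening: 0.02
```

servo_tool([
  [1,[0,0,0],10],
  [1,[0,0,0],10],
  [1,[0,0,0],10],
  [1,[0,0,0],10],
  [1,[0,0,0],10],
])

```text
time_s: 2.62
position: [0.398, 0.2995, 0.2227]
tcp_rot: [[0.054, 0.999, 0.0], [0.999, -0.054, 0.0], [0.0, 0.0, -1.0]]
force: [-0.0, 0.4, 0.6]
opening: 0.005
```

servo_tool([
  [1,[0,0,0],10],
  [1,[0,0,0],0],
])

```text
time_s: 2.88
position: [0.3981, 0.2995, 0.2227]
tcp_rot: [[0.219, 0.976, 0.0], [0.976, -0.219, 0.0], [0.0, 0.0, -1.0]]
force: [-1.2, 0.2, -0.1]
opening: 0.007
```

```bash
cat > st.py <<'E'
from h import *
import sys
s=bot.read_state();R=s["tcp_rot"]
print(round(s["time_s"],2),"pos",s["position"].round(4),"yaw_y",round(np.degrees(np.arctan2(R[1,1],R[0,1])),2),"tilt",R[:2,2].round(4),"F",s["force"].round(2),"open",round(s["opening"],3),"j",np.round(s["joint_positions"],1))
if len(sys.argv)>3:
    T=np.array(list(map(float,sys.argv[1:4])))
    print("tool delta mm",(R.T@(T-s["position"])*1000).round(1))
E
python3 st.py .45 -.165 .222
```

```text
2.88 pos [0.3981 0.2995 0.2227] yaw_y -12.65 tilt [0.0003 0.0001] F [-1.21  0.2  -0.15] open 0.007 j [ 24.1  20.5 100.   -0.   59.5  36.7]
tool delta mm [-441.8  152.4    0.7]
```

servo_tool([
  [1,[-56,17,0],0],
  [1,[-56,17,0],0],
  [1,[-56,17,0],0],
  [1,[-56,17,0],0],
  [1,[-56,17,0],0],
])

```text
time_s: 3.5
position: [0.4192, 0.0057, 0.2229]
tcp_rot: [[0.217, 0.976, 0.001], [0.976, -0.217, -0.0], [0.0, 0.001, -1.0]]
force: [1.2, -0.0, 0.3]
opening: 0.004
```

servo_tool([
  [1,[-56,17,0],0],
  [1,[-56,17,0],0],
  [1,[-53,17,0],0],
  [1,[0,0,0],0],
])

```text
time_s: 4.0
position: [0.4335, -0.169, 0.2229]
tcp_rot: [[0.224, 0.975, 0.003], [0.975, -0.224, -0.002], [-0.002, 0.003, -1.0]]
force: [0.1, 1.1, 0.1]
opening: 0.006
```

```bash
python3 - <<'E'
from h import *
s=bot.read_state();p,d=bot.capture("wrist");ci=bot.camera_info("wrist");print(ci["mount"].round(3),ci["K"])
cv2.imwrite("pics/w1.png",p);np.savez("w1.npz",d=d,pos=s["position"],R=s["tcp_rot"])
E
python3 st.py .445 -.164 .1
```

```text
[[ 0.001 -0.967 -0.253  0.07 ]
 [ 1.     0.001  0.    -0.   ]
 [ 0.    -0.253  0.967 -0.163]
 [ 0.     0.     0.     1.   ]] [[323.15056503   0.         315.47952098]
 [  0.         323.15056503 206.11196316]
 [  0.           0.           1.        ]]
4.05 pos [ 0.4324 -0.1663  0.2225] yaw_y -12.84 tilt [0.0003 0.0001] F [-0.54 -0.11  0.83] open 0.006 j [-34.9  17.8 104.5   0.   57.6 -22.1]
tool delta mm [  5.1  11.7 122.5]
```

View pics/w1.png

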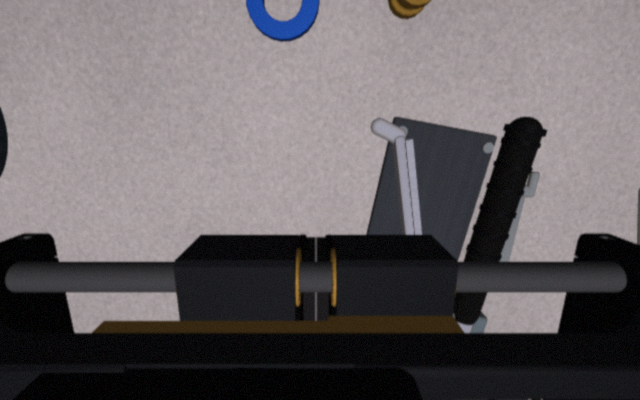

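Run:
```python
import numpy as np
z=np.load("w1.npz");d=z["d"]
for v in range(225,340,8): print(v,[round(float(d[v,u]),3) for u in (60,120,185,230,290,300,305,316,330,345,400,450,500)])
```

```text
225 [0.404, 0.403, 0.405, 0.403, 0.404, 0.404, 0.404, 0.403, 0.404, 0.405, 0.392, 0.393, 0.276]
233 [0.405, 0.405, 0.407, 0.407, 0.406, 0.408, 0.407, 0.407, 0.406, 0.407, 0.395, 0.393, 0.277]
241 [0.407, 0.409, 0.407, 0.087, 0.087, 0.162, 0.162, 0.166, 0.163, 0.088, 0.087, 0.396, 0.279]
249 [0.411, 0.412, 0.414, 0.082, 0.082, 0.151, 0.154, 0.156, 0.151, 0.082, 0.081, 0.4, 0.283]
257 [0.414, 0.414, 0.076, 0.077, 0.0, 0.084, 0.147, 0.149, 0.09, 0.077, 0.076, 0.076, 0.284]
265 [0.084, 0.083, 0.074, 0.076, 0.075, 0.084, 0.084, 0.085, 0.085, 0.075, 0.074, 0.075, 0.083]
273 [0.083, 0.083, 0.075, 0.075, 0.074, 0.084, 0.082, 0.081, 0.082, 0.075, 0.075, 0.074, 0.084]
281 [0.082, 0.082, 0.076, 0.075, 0.074, 0.082, 0.081, 0.083, 0.082, 0.074, 0.074, 0.074, 0.083]
289 [0.082, 0.083, 0.076, 0.075, 0.077, 0.084, 0.083, 0.083, 0.082, 0.075, 0.077, 0.077, 0.082]
297 [0.099, 0.429, 0.076, 0.077, 0.076, 0.087, 0.127, 0.43, 0.111, 0.077, 0.076, 0.077, 0.429]
305 [0.101, 0.433, 0.078, 0.078, 0.077, 0.104, 0.127, 0.432, 0.11, 0.076, 0.076, 0.078, 0.433]
313 [0.099, 0.435, 0.077, 0.076, 0.077, 0.104, 0.128, 0.436, 0.11, 0.078, 0.079, 0.078, 0.0]
321 [0.1, 0.075, 0.076, 0.076, 0.077, 0.076, 0.076, 0.075, 0.076, 0.076, 0.076, 0.075, 0.439]
329 [0.1, 0.073, 0.072, 0.072, 0.073, 0.074, 0.073, 0.073, 0.073, 0.073, 0.072, 0.073, 0.443]
337 [0.067, 0.067, 0.068, 0.068, 0.067, 0.068, 0.067, 0.068, 0.066, 0.068, 0.067, 0.068, 0.067]
```

```bash
cat >> h.py <<'E'
def wci(pos,R):
    ci=bot.camera_info("wrist");M=ci["mount"];Rc=R@M[:3,:3];tc=R@M[:3,3]+pos
    return dict(K=ci["K"],R=Rc.T,t=-Rc.T@tc)
E
python3 - <<'E'
from h import *
z=np.load("w1.npz");ci=wci(z["pos"],z["R"])
print(ray(ci,[(395,140),(403,139),(404,232),(412,139),(421,232)],.119))
p=cv2.imread("pics/w1.png");print(proj(ci,[[.5048,-.1624,.119],[.5088,-.2876,.128]]))
cv2.imwrite("pics/w1c.png",cv2.resize(p[100:250,350:560],None,fx=3.8,fy=3.8,interpolation=cv2.INTER_CUBIC))
E
```

```text
[[ 0.50893691 -0.12978341  0.119     ]
 [ 0.51538255 -0.13044273  0.119     ]
 [ 0.50387026 -0.20939827  0.119     ]
 [ 0.52249058 -0.13206826  0.119     ]
 [ 0.51833716 -0.21272018  0.119     ]]
[[396.41085478 179.89125228]
 [425.4150136  313.89134232]]
```

View pics/w1c.png

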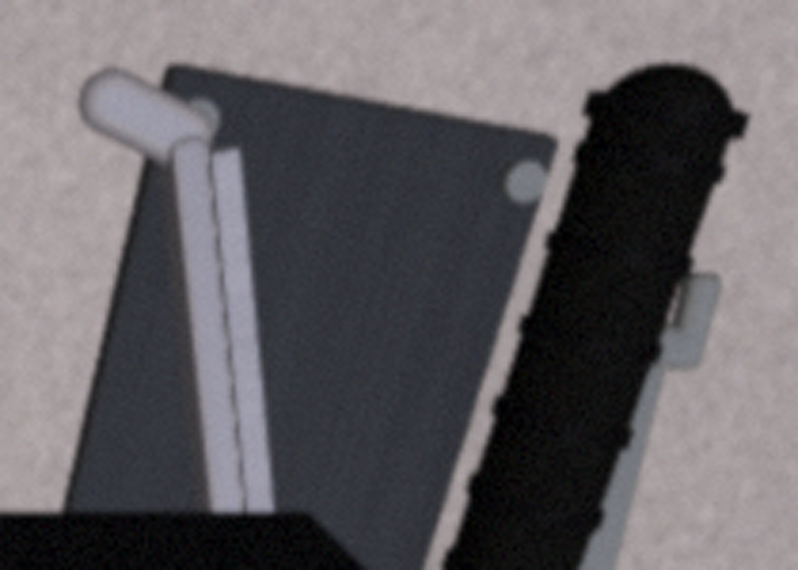

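servo_tool([
  [1,[2,6,45],0],
  [1,[3,6,45],0],
  [1,[0,0,33],0],
  [1,[0,0,0],0],
])

```text
time_s: 4.55
position: [0.4431, -0.1596, 0.0978]
tcp_rot: [[0.218, 0.976, -0.006], [0.976, -0.218, 0.004], [0.003, -0.007, -1.0]]
force: [-0.2, 0.2, 0.1]
opening: 0.002
```

```bash
python3 st.py .485 -.164 .1;python3 st.py .540 -.167 .1
```

```text
4.55 pos [ 0.4431 -0.1596  0.0978] yaw_y -12.58 tilt [-0.0058  0.0041] F [-0.18  0.24  0.1 ] open 0.002 j [-33.5  30.8 110.1   0.   39.5 -20.9]
tool delta mm [ 4.9 41.8 -2.5]
4.55 pos [ 0.4431 -0.1596  0.0978] yaw_y -12.58 tilt [-0.0058  0.0041] F [-0.18  0.24  0.1 ] open 0.002 j [-33.5  30.8 110.1   0.   39.5 -20.9]
tool delta mm [13.9 96.2 -2.8]
```

servo_tool([
  [1,[1,10,0],0],
  [1,[2,10,0],0],
  [1,[2,10,0],0],
  [1,[1,6,0],0],
  [1,[0,4,0],0],
])

```text
time_s: 5.18
position: [0.4859, -0.1654, 0.0998]
tcp_rot: [[0.221, 0.975, 0.0], [0.975, -0.221, -0.0], [-0.0, 0.0, -1.0]]
force: [0.3, -0.4, 0.4]
opening: 0.004
```

servo_tool([
  [1,[1,5,0],0],
  [1,[1,5,0],0],
  [1,[1,5,0],0],
  [1,[0,0,0],0],
])

```text
time_s: 5.68
position: [0.5004, -0.1656, 0.0994]
tcp_rot: [[0.22, 0.975, -0.001], [0.975, -0.22, 0.0], [0.0, -0.001, -1.0]]
force: [-1.4, -1.1, 1.0]
opening: 0.007
```

servo_tool([
  [1,[1,5,0],0],
  [1,[1,5,0],0],
  [1,[1,5,0],0],
  [1,[0,0,0],0],
])

```text
time_s: 6.18
position: [0.5162, -0.1662, 0.0994]
tcp_rot: [[0.221, 0.975, -0.0], [0.975, -0.221, -0.0], [-0.0, -0.0, -1.0]]
force: [-2.5, -1.8, -0.3]
opening: 0.004
```

servo_tool([
  [1,[1,5,0],0],
  [1,[1,5,0],0],
  [1,[0,3,0],0],
  [1,[0,0,0],0],
])

```text
time_s: 6.68
position: [0.529, -0.1669, 0.0994]
tcp_rot: [[0.221, 0.975, -0.001], [0.975, -0.221, 0.0], [0.0, -0.001, -1.0]]
force: [-4.9, -1.6, -0.6]
opening: 0.002
```

servo_tool([
  [1,[0.5,3,0],0],
  [1,[0.5,3,0],0],
  [1,[0,0,0],0],
])

```text
time_s: 7.05
position: [0.5347, -0.1672, 0.0994]
tcp_rot: [[0.221, 0.975, -0.001], [0.975, -0.221, 0.0], [0.0, -0.001, -1.0]]
force: [-4.6, -1.6, 0.4]
opening: 0.007
```

servo_tool([
  [1,[0,2,0],0],
  [1,[0,2,0],0],
  [1,[0,0,0],0],
])

```text
time_s: 7.42
position: [0.5384, -0.1682, 0.0994]
tcp_rot: [[0.221, 0.975, -0.002], [0.975, -0.221, 0.0], [0.0, -0.002, -1.0]]
force: [-5.1, -2.7, 0.1]
opening: 0.004
```

servo_tool([
  [1,[0,1.5,0],0],
  [1,[0,0,0],0],
])

```text
time_s: 7.68
position: [0.5397, -0.1684, 0.0994]
tcp_rot: [[0.221, 0.975, -0.002], [0.975, -0.221, 0.001], [0.0, -0.002, -1.0]]
force: [-5.2, -1.0, 0.5]
opening: 0.005
```

servo_tool([
  [1,[0,1.5,0],0],
  [1,[0,0,0],0],
])

```text
time_s: 7.92
position: [0.5411, -0.1687, 0.0994]
tcp_rot: [[0.221, 0.975, -0.002], [0.975, -0.221, 0.001], [0.0, -0.002, -1.0]]
force: [-5.8, -2.4, -0.6]
opening: 0.004
```

Run:
```python
from h import *
s=bot.read_state();p,d=bot.capture("wrist");cv2.imwrite("pics/w2.png",p)
p,d=bot.capture("scene");cv2.imwrite("pics/s2.png",cv2.resize(p[100:250,190:350],None,fx=4.5,fy=4,interpolation=cv2.INTER_CUBIC))
```

```text
(no output)
```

View pics/w2.png

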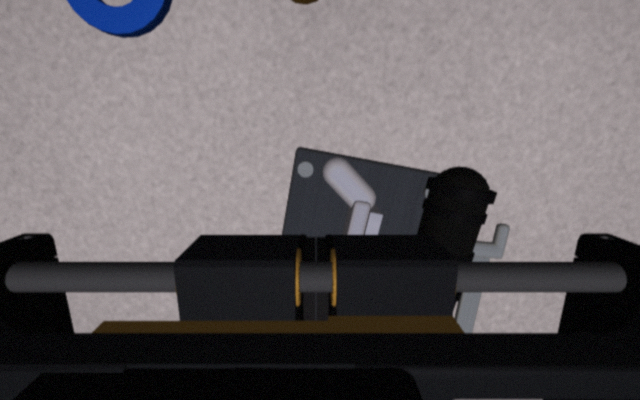

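View pics/s2.png

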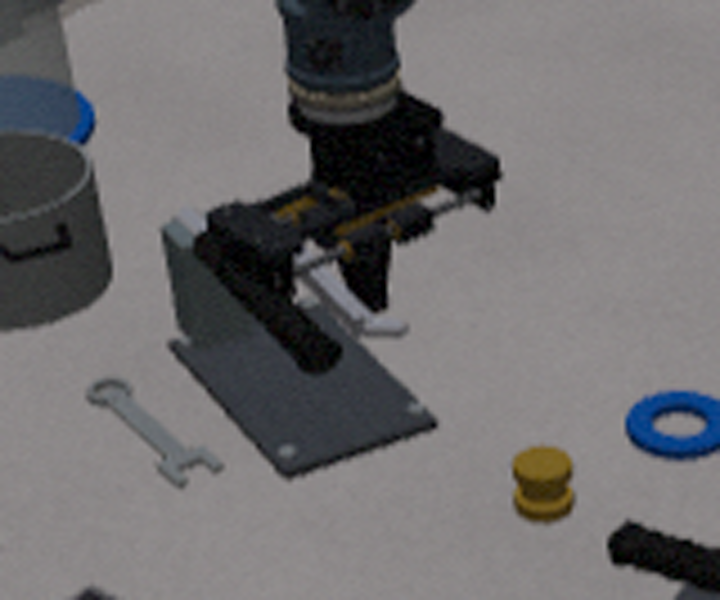

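Run:
```python
from h import *
s=bot.read_state();ci=wci(s["position"],s["tcp_rot"])
P=np.array([.5088,-.2876])
p=cv2.imread("pics/w2.png")
im=cv2.resize(p[140:245,270:510],None,fx=3.3,fy=3.3,interpolation=cv2.INTER_CUBIC)
for th,c in((.30,(0,0,255)),(.36,(0,255,255)),(.40,(0,255,0))):
    a=np.radians(87.3)-th; e=np.array([np.cos(a),np.sin(a)]);x=np.array([e[1],-e[0]])
    q=[np.r_[P+L*e+w*x,.119] for L,w in((.1,-.007),(.16,-.007),(.16,.007),(.1,.007))]
    u=((proj(ci,q)+.5-[270,140])*3.3).astype(int)
    cv2.polylines(im,[u],True,c,1)
cv2.imwrite("pics/w2c.png",im)
```

```text
(no output)
```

View pics/w2c.png

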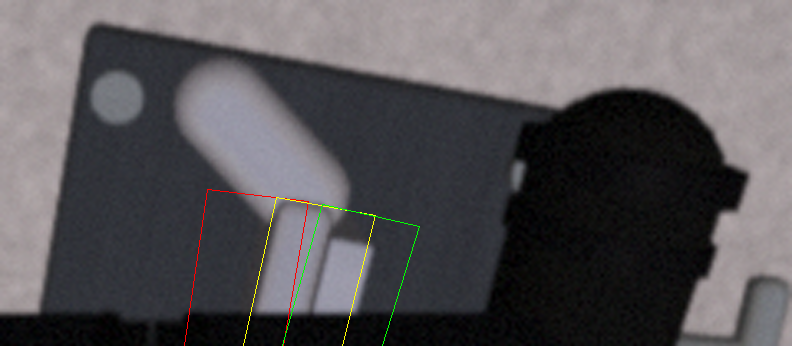

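servo_tool([
  [1,[0,2,0],0],
  [1,[0,1,0],0],
  [1,[0,0,0],0],
])

```text
time_s: 8.4
position: [0.5438, -0.1693, 0.0993]
tcp_rot: [[0.221, 0.975, -0.002], [0.975, -0.221, 0.001], [0.0, -0.002, -1.0]]
force: [-6.1, -1.4, 0.8]
opening: 0.006
```

servo_tool([
  [1,[0,1,0],0],
  [1,[0,0,0],0],
])

```text
time_s: 8.65
position: [0.5447, -0.1695, 0.0993]
tcp_rot: [[0.221, 0.975, -0.002], [0.975, -0.221, 0.001], [0.0, -0.003, -1.0]]
force: [-6.1, -1.7, 0.0]
opening: 0.005
```

servo_tool([
  [1,[0,1,0],0],
  [1,[0,0,0],0],
])

```text
time_s: 8.9
position: [0.5451, -0.1696, 0.0993]
tcp_rot: [[0.221, 0.975, -0.004], [0.975, -0.221, 0.001], [0.0, -0.004, -1.0]]
force: [-6.6, -2.4, 0.9]
opening: 0.007
```

servo_tool([
  [1,[0,1,0],0],
  [1,[0,0,0],0],
])

```text
time_s: 9.15
position: [0.5452, -0.1696, 0.0992]
tcp_rot: [[0.221, 0.975, -0.006], [0.975, -0.221, 0.002], [0.0, -0.006, -1.0]]
force: [-9.0, -1.5, 2.2]
opening: 0.008
```

servo_tool([
  [1,[0,1,0],0],
  [1,[0,0,0],0],
])

```text
time_s: 9.4
position: [0.5453, -0.1696, 0.0992]
tcp_rot: [[0.22, 0.975, -0.008], [0.975, -0.22, 0.002], [0.0, -0.008, -1.0]]
force: [-10.0, -2.1, 3.8]
opening: 0.01
```

servo_tool([
  [1,[0,0,0],0],
  [1,[0,0,0],0],
  [1,[0,0,0],0],
  [1,[0,0,0],0],
  [1,[0,0,0],0],
])

```text
time_s: 10.02
position: [0.5453, -0.1696, 0.0992]
tcp_rot: [[0.22, 0.975, -0.007], [0.975, -0.22, 0.002], [0.0, -0.008, -1.0]]
force: [-10.5, -1.4, 2.6]
opening: 0.001
```

servo_tool([
  [1,[0,0,0],0],
  [1,[0,0,0],0],
  [1,[0,0,0],0],
])

```text
time_s: 10.4
position: [0.5453, -0.1696, 0.0992]
tcp_rot: [[0.22, 0.975, -0.007], [0.975, -0.22, 0.002], [0.0, -0.008, -1.0]]
force: [-10.4, -1.9, 3.4]
opening: 0.003
```

Run:
```python
from h import *
s=bot.read_state();ci=wci(s["position"],s["tcp_rot"]);print(s["force"])
p,d=bot.capture("wrist")
P=np.array([.5088,-.2876])
im=cv2.resize(p[140:245,270:510],None,fx=3.3,fy=3.3,interpolation=cv2.INTER_CUBIC)
for th,c in((.36,(0,255,255)),(.40,(0,255,0))):
    a=np.radians(87.3)-th; e=np.array([np.cos(a),np.sin(a)]);x=np.array([e[1],-e[0]])
    q=[np.r_[P+L*e+w*x,.119] for L,w in((.1,-.007),(.16,-.007),(.16,.007),(.1,.007))]
    u=((proj(ci,q)+.5-[270,140])*3.3).astype(int)
    cv2.polylines(im,[u],True,c,1)
cv2.imwrite("pics/w3c.png",im)
```

```text
[-10.4442952   -1.91026551   3.42105646]
```

View pics/w3c.png

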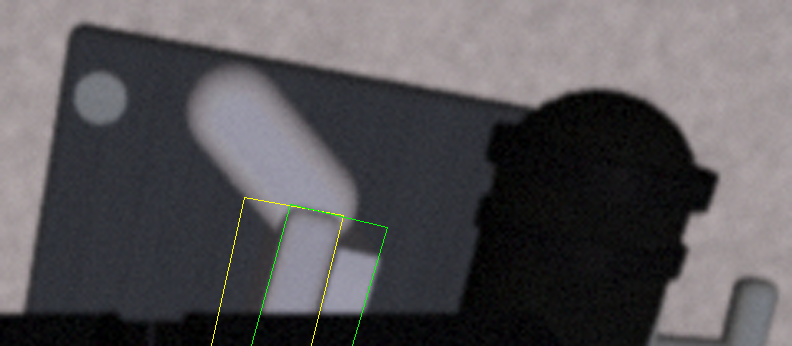

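servo_tool([
  [1,[0,-10,0],0],
  [1,[-3,-20,0],0],
  [1,[-3,-25,0],0],
  [1,[-3,-25,0],0],
  [1,[0,-25,0],0],
])

```text
time_s: 11.08
position: [0.4464, -0.1569, 0.1003]
tcp_rot: [[0.222, 0.975, 0.006], [0.975, -0.222, -0.003], [-0.001, 0.007, -1.0]]
force: [0.8, -0.7, -0.0]
opening: 0.003
```

servo_tool([
  [1,[0,0,-40],0],
  [1,[0,0,-50],0],
  [1,[0,0,-35],0],
  [1,[0,0,0],0],
])

```text
time_s: 11.58
position: [0.4483, -0.1576, 0.2281]
tcp_rot: [[0.221, 0.975, 0.012], [0.975, -0.221, -0.006], [-0.003, 0.013, -1.0]]
force: [-0.7, -1.0, 0.5]
opening: 0.003
```

```bash
python3 - <<'E'
from h import *
p,d=bot.capture("wrist");cv2.imwrite("pics/w4.png",p)
E
python3 st.py .52 .23 .222
```

```text
11.62 pos [ 0.4467 -0.1568  0.2263] yaw_y -12.76 tilt [ 0.007  -0.0032] F [-0.21  0.54 -0.74] open 0.009 j [-3.290e+01  1.810e+01  1.033e+02  1.000e-01  5.820e+01 -2.020e+01]
tool delta mm [393.4 -14.    3.5]
```

View pics/w4.png

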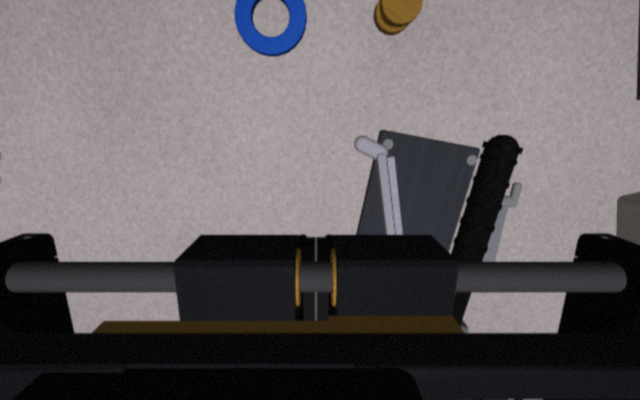

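servo_tool([
  [1,[50,-2,0],0],
  [1,[50,-2,0],0],
  [1,[50,-2,0],0],
  [1,[50,-2,0],0],
  [1,[50,-2,0],0],
])

```text
time_s: 12.25
position: [0.4901, 0.0919, 0.2231]
tcp_rot: [[0.221, 0.975, -0.001], [0.975, -0.221, 0.001], [0.001, -0.001, -1.0]]
force: [0.2, -0.1, -0.7]
opening: 0.006
```

servo_tool([
  [1,[50,-2,0],0],
  [1,[50,-2,0],0],
  [1,[40,0,0],-6],
  [1,[0,0,0],-6],
  [1,[0,0,0],0],
])

```text
time_s: 12.88
position: [0.5164, 0.2281, 0.2228]
tcp_rot: [[0.013, 1.0, -0.002], [1.0, -0.013, 0.0], [0.0, -0.002, -1.0]]
force: [-0.4, 0.2, -0.2]
opening: 0.006
```

```bash
python3 - <<'E'
from h import *
s=bot.read_state();p,d=bot.capture("wrist");cv2.imwrite("pics/w5.png",p);ci=wci(s["position"],s["tcp_rot"])
print(proj(ci,[[.5806,.2309,.119],[.6038,.2995,.128]]))
t=bot.camera_info("top")
print("orange bar/lever near points",ray(t,[(272,247),(222,245)],.124))
p,d=bot.capture("top");cv2.imwrite("pics/t5.png",cv2.resize(p[130:330,90:450],None,fx=2.2,fy=2.2,interpolation=cv2.INTER_CUBIC))
E
python3 st.py .525 .228 .1
```

```text
[[390.99850644 201.99610868]
 [428.0030172  117.80170059]]
orange bar/lever near points [[0.37421732 0.12819923 0.124     ]
 [0.38295055 0.27999773 0.124     ]]
12.97 pos [0.5166 0.2272 0.2234] yaw_y -0.88 tilt [-0.0015  0.    ] F [-0.57  0.08  1.15] open 0.002 j [12.4 25.5 90.8  0.  63.8 13.3]
tool delta mm [  0.9   8.6 123.4]
```

View pics/w5.png

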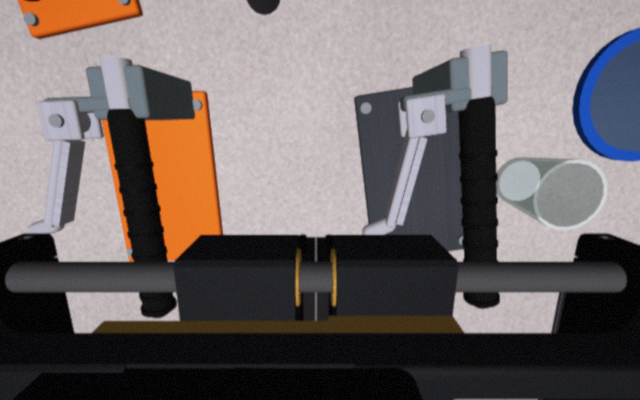

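View pics/t5.png

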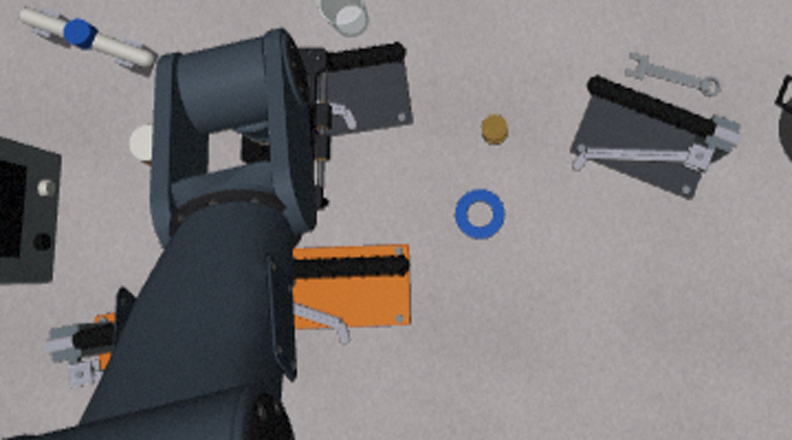

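servo_tool([
  [1,[0,4,45],0],
  [1,[0,4,45],0],
  [1,[0,0,33],0],
  [1,[0,0,0],0],
])

```text
time_s: 13.48
position: [0.5229, 0.2261, 0.099]
tcp_rot: [[0.016, 1.0, -0.006], [1.0, -0.016, -0.001], [-0.001, -0.006, -1.0]]
force: [0.9, -1.0, 0.7]
opening: 0.005
```

servo_tool([
  [1,[0,10,0],0],
  [1,[0,10,0],0],
  [1,[0,8,0],0],
  [1,[0,6,0],0],
  [1,[0,0,0],0],
])

```text
time_s: 14.1
position: [0.5597, 0.2268, 0.1018]
tcp_rot: [[0.014, 1.0, 0.001], [1.0, -0.014, 0.0], [0.0, 0.001, -1.0]]
force: [0.4, -0.0, 0.1]
opening: 0.008
```

servo_tool([
  [1,[1,5,2],0],
  [1,[1,5,0],0],
  [1,[0,5,0],0],
  [1,[0,0,0],0],
])

```text
time_s: 14.6
position: [0.5733, 0.2283, 0.0991]
tcp_rot: [[0.013, 1.0, -0.002], [1.0, -0.013, -0.001], [-0.001, -0.002, -1.0]]
force: [-3.0, -1.2, 0.6]
opening: 0.006
```

servo_tool([
  [1,[0,4,0],0],
  [1,[0,4,0],0],
  [1,[0,3,0],0],
  [1,[0,0,0],0],
])

```text
time_s: 15.1
position: [0.585, 0.2282, 0.0993]
tcp_rot: [[0.014, 1.0, -0.001], [1.0, -0.014, -0.0], [-0.0, -0.001, -1.0]]
force: [-4.1, -1.5, -1.5]
opening: 0.003
```

servo_tool([
  [1,[0,3,0],0],
  [1,[0,2,0],0],
  [1,[0,0,0],0],
])

```text
time_s: 15.48
position: [0.5892, 0.2279, 0.0993]
tcp_rot: [[0.013, 1.0, -0.002], [1.0, -0.013, -0.001], [-0.001, -0.002, -1.0]]
force: [-4.5, -3.7, -1.9]
opening: 0.003
```

servo_tool([
  [1,[0,2,0],0],
  [1,[0,1,0],0],
  [1,[0,0,0],0],
])

```text
time_s: 15.85
position: [0.5919, 0.2278, 0.0993]
tcp_rot: [[0.013, 1.0, -0.003], [1.0, -0.013, -0.001], [-0.001, -0.003, -1.0]]
force: [-4.7, -3.3, 0.4]
opening: 0.004
```

servo_tool([
  [1,[0,1,0],0],
  [1,[0,1,0],0],
  [1,[0,0,0],0],
])

```text
time_s: 16.23
position: [0.5938, 0.2277, 0.0993]
tcp_rot: [[0.013, 1.0, -0.003], [1.0, -0.013, -0.001], [-0.001, -0.003, -1.0]]
force: [-5.7, -3.5, 0.6]
opening: 0.002
```

servo_tool([
  [1,[0,1,0],0],
  [1,[0,0,0],0],
])

```text
time_s: 16.48
position: [0.5948, 0.2278, 0.0993]
tcp_rot: [[0.013, 1.0, -0.003], [1.0, -0.013, -0.001], [-0.001, -0.003, -1.0]]
force: [-5.6, -3.5, 0.1]
opening: 0.004
```

servo_tool([
  [1,[0,1,0],0],
  [1,[0,0,0],0],
])

```text
time_s: 16.73
position: [0.5957, 0.2278, 0.0993]
tcp_rot: [[0.013, 1.0, -0.003], [1.0, -0.013, -0.001], [-0.001, -0.003, -1.0]]
force: [-5.3, -3.9, 1.0]
opening: 0.008
```

servo_tool([
  [1,[0,1,0],0],
  [1,[0,0,0],0],
])

```text
time_s: 16.98
position: [0.5967, 0.2278, 0.0993]
tcp_rot: [[0.013, 1.0, -0.003], [1.0, -0.013, -0.001], [-0.001, -0.003, -1.0]]
force: [-5.7, -3.4, -0.0]
opening: 0.007
```

servo_tool([
  [1,[0,1,0],0],
  [1,[0,0,0],0],
])

```text
time_s: 17.23
position: [0.5976, 0.2278, 0.0993]
tcp_rot: [[0.013, 1.0, -0.003], [1.0, -0.013, -0.001], [-0.001, -0.003, -1.0]]
force: [-5.1, -2.9, -1.1]
opening: 0.006
```

```bash
cat > ov.py <<'E'
from h import *
import sys
s=bot.read_state();ci=wci(s["position"],s["tcp_rot"])
p,d=bot.capture("wrist")
P=np.array([.6038,.2995]);a0=np.radians(-103.2)
x0,y0=320,0
im=cv2.resize(p[0:245,320:560],None,fx=3,fy=3,interpolation=cv2.INTER_CUBIC)[:, :700]
im=im[:600]
for th,c in((.30,(0,0,255)),(.36,(0,255,255)),(.40,(0,255,0))):
    a=a0+th; e=np.array([np.cos(a),np.sin(a)]);x=np.array([-e[1],e[0]])
    q=[np.r_[P+L*e+w*x,.119] for L,w in((.02,-.007),(.095,-.007),(.095,.007),(.02,.007))]
    u=((proj(ci,q)+.5-[320,0])*3).astype(int)
    cv2.polylines(im,[u],True,c,1)
cv2.imwrite(sys.argv[1],im)
E
python3 ov.py pics/w6.png
```

```text
(no output)
```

View pics/w6.png

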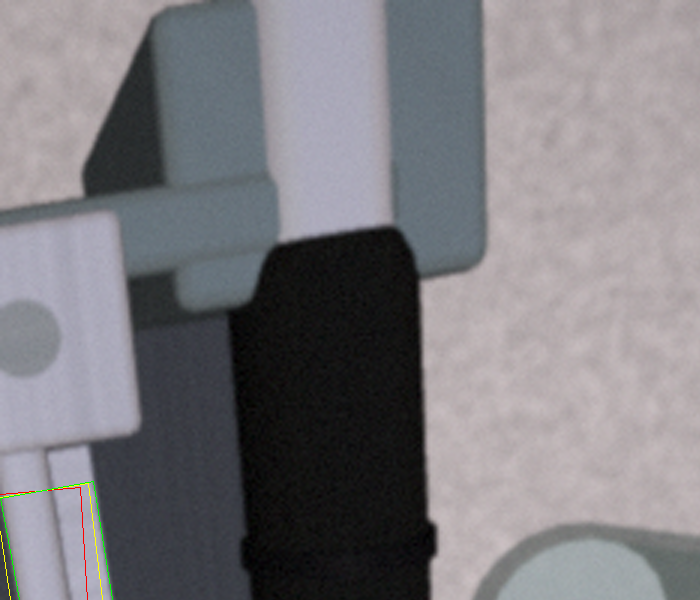

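servo_tool([
  [1,[0,1,0],0],
  [1,[0,0,0],0],
])

```text
time_s: 17.52
position: [0.5986, 0.2279, 0.0993]
tcp_rot: [[0.013, 1.0, -0.003], [1.0, -0.013, -0.001], [-0.001, -0.003, -1.0]]
force: [-5.4, -2.8, 0.1]
opening: 0.006
```

servo_tool([
  [1,[0,1,0],0],
  [1,[0,0,0],0],
])

```text
time_s: 17.77
position: [0.599, 0.2279, 0.0993]
tcp_rot: [[0.013, 1.0, -0.005], [1.0, -0.013, -0.001], [-0.001, -0.005, -1.0]]
force: [-6.0, -2.6, 1.8]
opening: 0.006
```

servo_tool([
  [1,[0,1,0],0],
  [1,[0,0,0],0],
])

```text
time_s: 18.02
position: [0.5991, 0.2279, 0.0993]
tcp_rot: [[0.013, 1.0, -0.007], [1.0, -0.013, -0.001], [-0.001, -0.007, -1.0]]
force: [-7.7, -3.1, 2.1]
opening: 0.002
```

On its stop. One more millimetre, then hold.

servo_tool([
  [1,[0,1,0],0],
  [1,[0,0,0],0],
  [1,[0,0,0],0],
  [1,[0,0,0],0],
  [1,[0,0,0],0],
])

```text
time_s: 18.65
position: [0.5991, 0.2279, 0.0992]
tcp_rot: [[0.012, 1.0, -0.008], [1.0, -0.012, -0.001], [-0.002, -0.008, -1.0]]
force: [-9.2, -2.5, 3.7]
opening: 0.006
```

servo_tool([
  [1,[0,0,0],0],
  [1,[0,0,0],0],
  [1,[0,0,0],0],
  [1,[0,0,0],0],
])

```text
time_s: 19.15
position: [0.5992, 0.2279, 0.0992]
tcp_rot: [[0.012, 1.0, -0.008], [1.0, -0.012, -0.002], [-0.002, -0.008, -1.0]]
force: [-10.3, -3.3, 4.0]
opening: 0.001
```

```bash
python3 ov.py pics/w7.png; python3 st.py
```

```text
19.2 pos [0.5991 0.2279 0.0992] yaw_y -0.71 tilt [-0.0084 -0.0015] F [-10.09  -3.91   3.47] open 0.006 j [10.8 40.2 85.   0.  55.3 11.6]
```

View pics/w7.png

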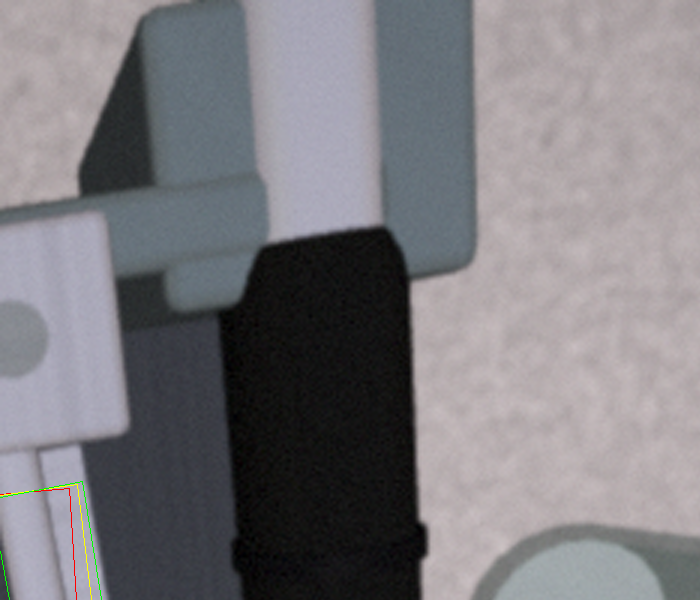

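servo_tool([
  [1,[0,-10,0],0],
  [1,[0,-15,0],0],
  [1,[0,-20,0],0],
  [1,[0,-20,0],0],
  [1,[0,-12,0],0],
])

```text
time_s: 19.82
position: [0.527, 0.2302, 0.1005]
tcp_rot: [[0.013, 1.0, 0.005], [1.0, -0.013, 0.002], [0.002, 0.005, -1.0]]
force: [0.6, -0.1, 0.1]
opening: 0.005
```

servo_tool([
  [1,[0,0,0],0],
  [1,[0,0,-40],0],
  [1,[0,0,-50],0],
  [1,[0,0,-35],0],
  [1,[0,0,0],0],
])

```text
time_s: 20.45
position: [0.5299, 0.23, 0.2284]
tcp_rot: [[0.014, 1.0, 0.011], [1.0, -0.014, 0.003], [0.003, 0.011, -1.0]]
force: [1.0, -1.3, -0.2]
opening: 0.003
```

servo_tool([
  [1,[-40,-10,0],0],
  [1,[-50,-10,0],0],
  [1,[-40,-10,0],0],
  [1,[0,0,0],0],
  [1,[0,0,0],0],
])

```text
time_s: 21.08
position: [0.4949, 0.0998, 0.2241]
tcp_rot: [[0.014, 1.0, 0.0], [1.0, -0.014, 0.001], [0.001, 0.0, -1.0]]
force: [-0.1, 0.3, 0.5]
opening: 0.001
```

```bash
python3 - <<'E'
from h import *
p,d=bot.capture("top");a=cv2.imread("pics/top0.png")
cv2.imwrite("pics/t8.png",np.vstack([cv2.resize(x[130:330,90:520],None,fx=1.45,fy=1.45,interpolation=cv2.INTER_CUBIC) for x in(a,p)]))
p,d=bot.capture("scene");a=cv2.imread("pics/scene0.png")
cv2.imwrite("pics/s8.png",np.vstack([cv2.resize(x[130:330,190:580],None,fx=1.45,fy=1.45,interpolation=cv2.INTER_CUBIC) for x in(a,p)]))
E
python3 st.py
```

```text
21.18 pos [0.4948 0.1005 0.2242] yaw_y -0.71 tilt [0.0002 0.0004] F [ 0.08 -0.88  0.77] open 0.002 j [-1.2 20.9 99.   0.  60.1 -0.5]
```

View pics/t8.png

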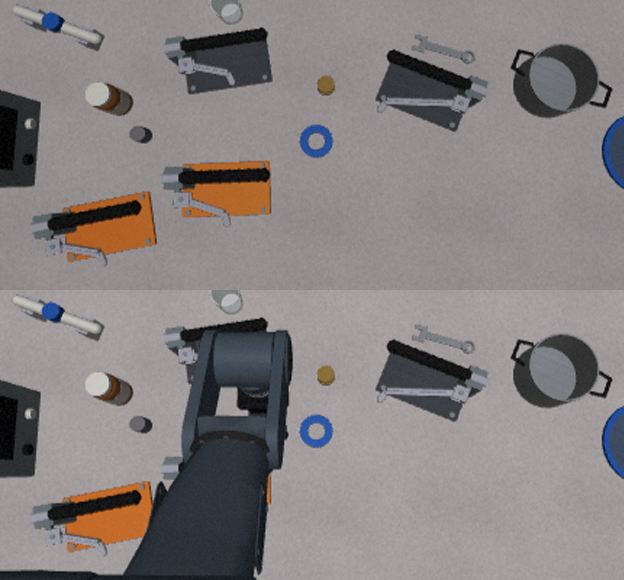

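View pics/s8.png

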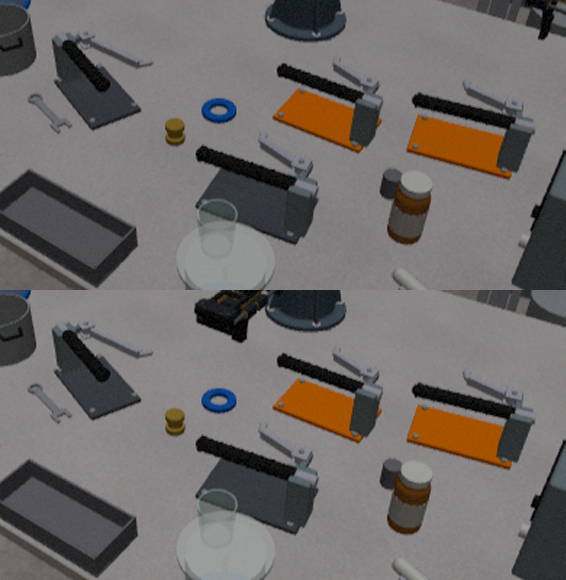

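```bash
python3 -c "
from rig import bot
print(bot.hand_in())"
```

```text
the job is handed in; nothing more can be done
None
```

I pressed both levers onto their stops from the outer side with the back of the closed fingers, the long one first and then the short one, and handed the job in at about 21 s of the 67 s.

| Lever | Force on the stop | Time held | After release |
|---|---|---|---|
| Long | about 10 N | about 1 s | back out before I started the short one |
| Short | about 10 N | about 1 s | back out |

- **On the stop:** In both cases the finger stopped advancing and the force rose. The wrist view matched 0.40 rad closely for the long lever. For the short one most of the lever was hidden, so that view was only roughly consistent and I relied on the force.
- **Final check:** The scene and top pictures taken before hand-in showed both levers out. The bystanders were where they started as far as I could see; I compared the pictures by eye and did not measure them. The arm was clear of everything at about 0.22 m height. In the top picture the arm partly covered the short stand, so I judged the short lever from the scene camera.
- **Disagreement:** The lever positions I worked out from the top camera were off by about 3 to 5 mm. I made up for this by approaching slowly on force.

No check failed, and hand-in gave no verdict.

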